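# Tug and snap shut the unlatched tool case

## Robot

A 6-joint arm with a two-finger parallel gripper is mounted at the origin on the work surface. World frame = base frame: x ahead of the robot, y to its left, z up, the work surface at z = 0. Lengths are in m, angles in rad, forces in N, time in s.
With the tool pointing down it reaches from about 0.3 to 0.775 m from the base axis. Payload 14.6 kg.
Tool frame: the origin (TCP) lies on the centre line of the jaws, within the pads' length; the fingertips stand 8 mm ahead of it and the grasp point (between the pads) lies 11 mm behind it; z points along the fingers, y is the line along which they close (so a half turn about z gives the same grasp; the last joint's range is limited). The gripper opens to 85 mm and grips with 20 to 120 N. Pads are 22 mm wide; open, the fingers measure 114 mm over their backs; the gripper's body (76 mm by 85 mm) begins 54 mm behind the grasp point. The pads swing forward as they close: fully open they stand 13 mm farther back than shut.
Start: joints at [1.105, 0.3, 1.521, -0, 1.321, -0.067], TCP at [0.214, 0.507, 0.239] pointing down, gripper open.
Joint ranges: [-3.03, 3.03], [-0.79, 2.21], [0.23, 2.52], [-1.04, 4.18], [0, 3.07], [-2.55, 2.55]. Speed limits (rad/s): [2.22, 2.22, 2.57, 3.14, 3.14, 3.14].

## Interface

Orientations are given as a unit quaternion [x, y, z, w].
In Python, from station import ctrl, inverse_kinematics, eyes, hand_in, status gives the robot as it stands. The module is installed in compiled form; this text tells all that it offers. Calls block until the motion is done:
- ctrl.goto(position, orientation): joint-space move of the TCP to a pose.
- ctrl.servo_line(position, rotation=None, velocity=0.15, force_limit=None): straight line of the TCP; rotation=None keeps the orientation; velocity is the mean speed in m/s. With force_limit (N) it stops when the force on the tool has changed by that much, and returns True; else False.
- ctrl.move_j(angles): joint-space move.
- ctrl.move_gripper(opening): opening from 0.0 (shut) to 1.0 (fully open); the grip force is fixed at half the most; returns when the fingers have stopped.
- ctrl.wait(seconds).
- inverse_kinematics(position, orientation): joint angles nearest the present ones, or None.
- eyes.grab_frame(name): name is "scene" or "top"; returns the picture (480x640x3 uint8, red, green, blue); there is no depth.
- eyes.camera_model(name): a dict with "K" (3x3 intrinsics, pixels), "R" (3x3) and "t" (3): a world point X has camera coordinates R X + t. Camera axes: x right, y down, z forward; pixel columns grow to the right and rows downward; lengths in m; the calibration is good to about 2 mm. A picture is of the moment at which its call begins. camera_model takes no time and is no camera call.
A pose or a line that the arm cannot do raises ctrl.Unreachable and nothing moves.
- hand_in(): hands the job in; it is judged then, once.
Readings, each from a call of its own:
- status.get_time_s(): time.
- status.get_qpos(): joint angles.
- status.get_joint_vel(): joint speeds.
- status.get_joint_torque(): joint torques, N m.
- status.get_tool_pos(): TCP position.
- status.get_orientation(): TCP orientation.
- status.get_ft_force(): force on the tool from outside, world axes, zero at the start.
- status.get_wrist_torque(): the same for the moment, N m.
- status.get_finger_gap(): opening from 0.0 (shut) to 1.0 (fully open).
- status.get_grasp_force(): force on a finger pad.
Only numpy, scipy, OpenCV 4.12 (cv2) and the standard library are available. Lean on these libraries where they do the work, as an engineer would, in place of code of your own. Each camera call takes 0.05 s, during which the arm holds its last target. There are 200 camera calls.

## Task

One of the three teal tool cases on the desk was put away with its orange catch still standing open. Take that case's lid by its bar handle and tug it up a good centimetre to see that it really is loose, lower it shut again and let go, then push the catch over onto the lid so that it snaps down flat. Leave the other two cases latched.

Things in the scene. Friction and masses are not known exactly. Their poses are not given: they have to be found in the camera images.
- handle_a (a point): Centre of case A's bar handle (black, round, 10 thick, 72 long, 30 above the lid, 90 above the desk; all in mm). Case: teal, fixed, 140 deep x 150 wide, lid top 60 above the desk. Lid shut: x from catch side to lid hinge, y along bar, z up. Pinch the bar across (along x). Lid edge and catch side 70 in front; lid hinge line 70 behind, 38 below. A loose lid (0.12 kg) lifts freely and falls shut.
- catch_a (a joint): Case A's orange catch, a plate 50 x 30 x 4 mm. Pivot along y, 80 mm in front of, 26 below the shut lid's handle point. Rad: 0 = shut, flat over the lid, tip towards the handle; 1.57 = upright; 1.9 = open, leaning away from the lid, tip 47 above the pivot. Over-centre spring: below 1.2 snaps to 0, above 1.2 returns to 1.9. Push over: 1 to 5 N. Shut, it holds the lid down.
- handle_b (a point): Centre of case B's bar handle (black, round, 10 thick, 72 long, 30 above the lid, 90 above the desk; all in mm). Case: teal, fixed, 140 deep x 150 wide, lid top 60 above the desk. Lid shut: x from catch side to lid hinge, y along bar, z up. Pinch the bar across (along x). Lid edge and catch side 70 in front; lid hinge line 70 behind, 38 below. A loose lid (0.12 kg) lifts freely and falls shut.
- catch_b (a joint): Case B's orange catch, a plate 50 x 30 x 4 mm. Pivot along y, 80 mm in front of, 26 below the shut lid's handle point. Rad: 0 = shut, flat over the lid, tip towards the handle; 1.57 = upright; 1.9 = open, leaning away from the lid, tip 47 above the pivot. Over-centre spring: below 1.2 snaps to 0, above 1.2 returns to 1.9. Push over: 1 to 5 N. Shut, it holds the lid down.
- handle_c (a point): Centre of case C's bar handle (black, round, 10 thick, 72 long, 30 above the lid, 90 above the desk; all in mm). Case: teal, fixed, 140 deep x 150 wide, lid top 60 above the desk. Lid shut: x from catch side to lid hinge, y along bar, z up. Pinch the bar across (along x). Lid edge and catch side 70 in front; lid hinge line 70 behind, 38 below. A loose lid (0.12 kg) lifts freely and falls shut.
- catch_c (a joint): Case C's orange catch, a plate 50 x 30 x 4 mm. Pivot along y, 80 mm in front of, 26 below the shut lid's handle point. Rad: 0 = shut, flat over the lid, tip towards the handle; 1.57 = upright; 1.9 = open, leaning away from the lid, tip 47 above the pivot. Over-centre spring: below 1.2 snaps to 0, above 1.2 returns to 1.9. Push over: 1 to 5 N. Shut, it holds the lid down.
Things that resemble listed ones, but are neither listed nor needed, are in the scene too. What is shaped like the part that bears handle_b but pink is not meant.

How it is judged:
On the way, in this order (a step that is already met when the one before it is completed fails the run):
1. the unlatched case's lid is tugged up by at least 6 degrees (about 7 mm at the handle) while its catch is open (angle between handle_a's own z axis and vertical above 0.105 rad and value of joint catch_a above 1.2 rad), for 0.1 s.
2. the lid is down again and its catch still open (angle between handle_a's own z axis and vertical below 0.04 rad and value of joint catch_a above 1.2 rad), for 0.1 s.
At the end, for the whole second after the job is handed in: All three catches lie flat over their lids (within 0.15 rad, 8 degrees) and all three lids are shut (within 0.05 rad, 3 degrees) (value of joint each of catch_a, catch_b, catch_c below 0.15 rad and angle between each of handle_a, handle_b, handle_c's own z axis and vertical below 0.05 rad); the robot touches nothing.
It fails at once if the catch or lid of a latched case is opened (value of joint any of catch_b, catch_c above 0.5 rad or angle between any of handle_b, handle_c's own z axis and vertical above 0.1 rad).
It also fails if it takes over 37 s, if anything falls off the work surface, if the arm or the gripper's body presses on something with over 40 N, if the wrist force passes 120 N, or if a joint passes its speed limit or range.

## Working session

There is one attempt and no reset: what is moved stays moved. The work goes in short steps, each a Python script; the robot and the scene stay as the last script left them, time stands still between calls to the robot, and variables do not carry over. Pictures are saved under pics/ and viewed, at most 10 in all, crops included, and the job is handed in when it is done.

```bash
mkdir -p pics; python3 - <<'E'
from station import eyes,status
import cv2
for n in("scene","top"):
    cv2.imwrite(f"pics/{n}0.png",eyes.grab_frame(n)[:,:,::-1]); m=eyes.camera_model(n); print(n,m["K"].tolist(),m["R"].round(4).tolist(),m["t"].round(4).tolist())
print(status.get_orientation(),status.get_time_s())
E
```

```text
scene [[517.6143086216848, 0.0, 321.3439138582184], [0.0, 517.6143086216848, 242.04215361267148], [0.0, 0.0, 1.0]] [[0.3517, 0.9361, 0.0071], [0.591, -0.2162, -0.7771], [-0.7259, 0.2775, -0.6293]] [-0.1607, -0.1564, 1.4153]
top [[609.3610490375039, 0.0, 310.2953584141118], [0.0, 609.3610490375039, 250.62146826438686], [0.0, 0.0, 1.0]] [[-0.0278, -0.9993, -0.0253], [-0.9887, 0.0312, -0.1465], [0.1472, 0.021, -0.9889]] [0.0556, 0.4197, 1.1112]
[ 1.98096602e-01  9.80182359e-01 -5.08745079e-04 -1.42481519e-04] 0.1
```

View pics/scene0.png

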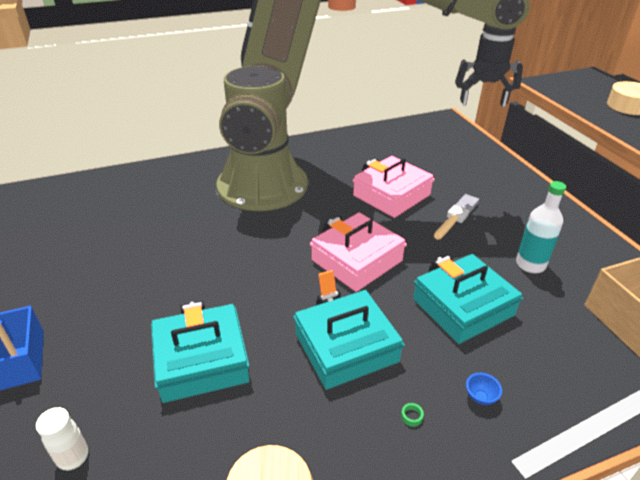

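View pics/top0.png

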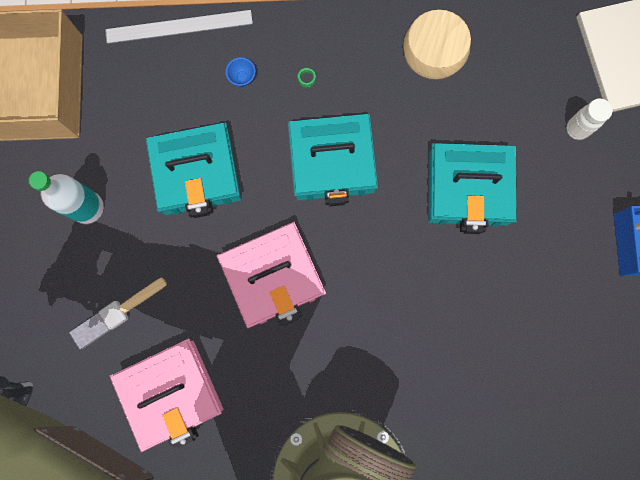

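Candidates for the unlatched case are the teal ones at scene px (200,345), (348,335) and (467,295), which are (473,182), (333,157) and (193,168) in the top view. Only the middle one's catch stands up, at scene (328,285) and edge-on at top (337,196). The pink ones are decoys. I'll confirm this in one crop.

```bash
cat > h.py <<'E'
import numpy as np, cv2
from station import eyes
def ray(n,px,z):
    m=eyes.camera_model(n); K,R,t=(np.array(m[k]) for k in("K","R","t"))
    c=-R.T@t; d=R.T@np.linalg.inv(K)@[px[0],px[1],1]
    return c+d*(z-c[2])/d[2]
def proj(n,X):
    m=eyes.camera_model(n); p=np.array(m["K"])@(np.array(m["R"])@X+m["t"]); return p[:2]/p[2]
def tri(p1,p2):
    A=[]
    for n,p in(("top",p1),("scene",p2)):
        m=eyes.camera_model(n); P=np.array(m["K"])@np.c_[np.array(m["R"]),np.array(m["t"])]
        A+= [p[0]*P[2]-P[0],p[1]*P[2]-P[1]]
    v=np.linalg.svd(np.array(A))[2][-1]; return v[:3]/v[3]
E
python3 - <<'E'
import cv2,numpy as np
a=cv2.imread("pics/top0.png")[110:210,285:385]; b=cv2.imread("pics/scene0.png")[265:365,300:400]
cv2.imwrite("pics/crop1.png",np.hstack([cv2.resize(i,(400,400),interpolation=cv2.INTER_CUBIC) for i in(a,b)]))
E
```

```text
(no output)
```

View pics/crop1.png

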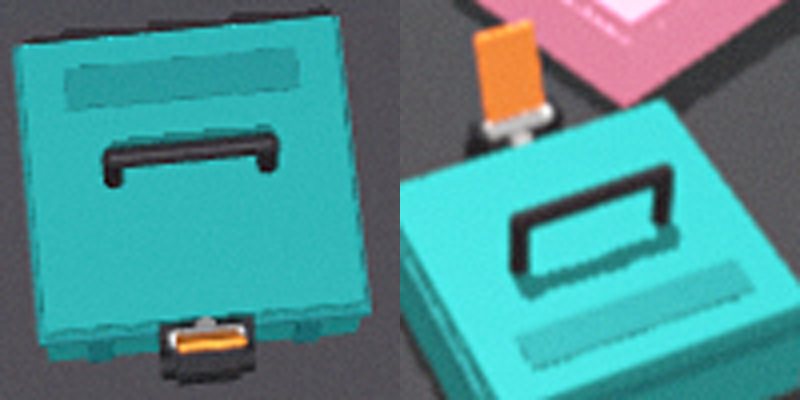

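The crop confirms it: the middle teal case has its catch upright, and its bar runs from top px (312,149) to (353.5,145).

```bash
python3 - <<'E'
from h import *
from station import inverse_kinematics as ik
from scipy.spatial.transform import Rotation as Ro
L,R=ray("top",(312,149),.09),ray("top",(353.5,145.25),.09)
Ls,Rs=ray("scene",(328.75,319),.09),ray("scene",(367.5,308),.09)
print(L,R,np.linalg.norm(L-R)); print(Ls,Rs)
print("lid corners",[ray("top",(285+u/4,110+v/4),.06)[:2].round(4).tolist() for u,v in((14,44),(340,14),(370,313),(40,340))])
h=(L+R)/2; y=(L-R)/np.linalg.norm(L-R); x=np.array([y[1],-y[0],0]); print("h",h,"x",x, "yaw",np.arctan2(x[1],x[0]))
piv=h-.08*x-[0,0,.026]
a=1.9; tip=piv+.05*(np.cos(a)*x+np.sin(a)*np.array([0,0,1])); print("piv",piv,"tip",tip)
print("proj tip scene",proj("scene",tip),proj("top",tip),"(seen 326.5,271.8)")
yaw=np.arctan2(x[1],x[0])
for s in(90,-90):
    q=(Ro.from_euler("z",yaw+np.radians(s))*Ro.from_euler("x",np.pi)).as_quat()
    print(s,q.round(4),Ro.from_quat(q).as_matrix()[:,1].round(3),ik(h+[0,0,.05],q), ik(tip-.06*x+[0,0,.1],q))
E
```

```text
[0.59959872 0.03357077 0.09      ] [ 0.60395903 -0.04221449  0.09      ] 0.07591058765147676
[ 0.59822456 -0.03984456  0.09      ] [0.59755736 0.03549297 0.09      ]
lid corners [[0.6657, 0.0768], [0.6748, -0.0774], [0.5297, -0.0851], [0.522, 0.068]]
h [ 0.60177888 -0.00432186  0.09      ] x [0.99834896 0.05744003 0.        ] yaw 0.05747166173263006
piv [ 0.52191096 -0.00891706  0.064     ] tip [ 0.50577317 -0.00984555  0.111315  ]
proj tip scene [326.00383143 272.87787664] [337.81115786 195.64488794] (seen 326.5,271.8)
90 [0.6865 0.7271 0.     0.    ] [0.998 0.057 0.   ] [-6.80373564e-02  5.07503566e-01  1.47138090e+00 -4.44089210e-16
  1.16270819e+00 -1.25509018e-01] [-0.11194449  0.09422267  1.83529436  0.          1.21207563 -0.16941615]
-90 [ 0.7271 -0.6865 -0.      0.    ] [-0.998 -0.057  0.   ] None None
```

```bash
cat >> h.py <<'E'
from scipy.spatial.transform import Rotation as Ro
YAW=0.056; X=np.array([np.cos(YAW),np.sin(YAW),0]); Y=np.array([-X[1],X[0],0]); Z=np.array([0,0,1.])
H=np.array([.600,-.004,.09]); RQ=Ro.from_euler("z",YAW+np.pi/2)*Ro.from_euler("x",np.pi); Q=RQ.as_quat()
E
python3 - <<'E'
from h import *
from station import ctrl,status
T=H-[0,0,.010]
ctrl.goto(T+.09*Z,Q)
print(ctrl.servo_line(T,velocity=.08,force_limit=10),status.get_tool_pos(),status.get_time_s())
ctrl.move_gripper(0.0)
print("gap",status.get_finger_gap(),status.get_grasp_force(),status.get_ft_force(),status.get_tool_pos())
cv2.imwrite("pics/s1.png",cv2.resize(eyes.grab_frame("scene")[230:400,260:430,::-1],None,fx=3,fy=3))
E
```

```text
False [ 0.6002913  -0.00401285  0.08056911] 3.675
gap 0.09268183913503705 58.58462333679199 [16.81403983  0.48110765 -7.42082567] [ 0.60191895 -0.00390957  0.08043786]
```

View pics/s1.png

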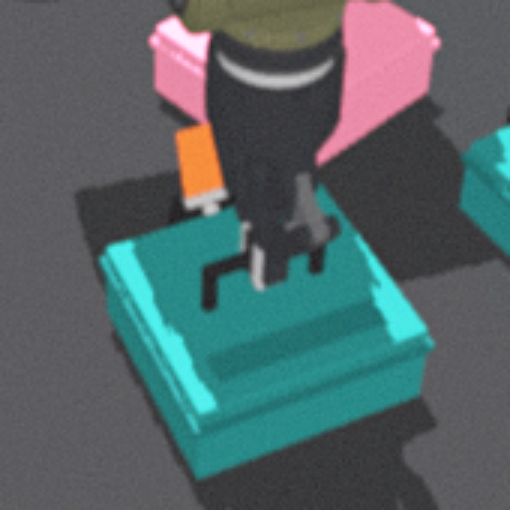

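The pads hold the bar (crop px (265,255)) and the catch is still open at (200,160). The side load shows the bar sits about 3 mm further along +x than I estimated. I'll correct for that and tug.

```bash
sed -i 's/H=np.array(\[.600/H=np.array([.603/' h.py; python3 - <<'E'
from h import *
from station import ctrl,status
T=H-[0,0,.010]; hinge=H+.07*X-.038*Z
ctrl.servo_line(T,velocity=.03); print(status.get_ft_force())
def go(th,v=.03):
    r=Ro.from_rotvec(th*Y); ctrl.servo_line(hinge+r.apply(T-hinge),(r*RQ).as_quat(),velocity=v)
    print(th,status.get_tool_pos(),status.get_ft_force().round(1),status.get_finger_gap())
go(.09);go(.18); ctrl.wait(.4)
cv2.imwrite("pics/s2.png",cv2.resize(eyes.grab_frame("scene")[230:400,260:430,::-1],None,fx=3,fy=3))
go(.09);go(0)
ctrl.wait(.3); print(status.get_ft_force())
ctrl.move_gripper(1.0); ctrl.wait(.3); print(status.get_tool_pos(),status.get_time_s())
ctrl.servo_line(T+.1*Z,velocity=.1)
cv2.imwrite("pics/s3.png",cv2.resize(eyes.grab_frame("scene")[230:400,260:430,::-1],None,fx=3,fy=3))
E
python3 -c "
import cv2,numpy as np
cv2.imwrite('pics/s23.png',cv2.resize(np.hstack([cv2.imread('pics/s2.png'),cv2.imread('pics/s3.png')]),(800,400)))"
```

```text
[-10.83174384   0.21283463   8.15449605]
0.09 [ 0.60460111 -0.00375061  0.08593152] [-12.5   0.4   5.9] 0.09062339826102118
0.18 [ 0.60805014 -0.0035108   0.09209766] [-11.6   1.2   6.8] 0.09023295155184516
0.09 [ 0.60454336 -0.00373099  0.08588343] [-9.2  0.4  2.8] 0.0920682392990766
0 [ 0.60215919 -0.00390053  0.08027237] [-9.4  1.4  6.9] 0.09050868031449794
[-10.4551697    0.75230029   7.93433873]
[ 0.60301651 -0.00401156  0.08000181] 7.95
```

View pics/s23.png

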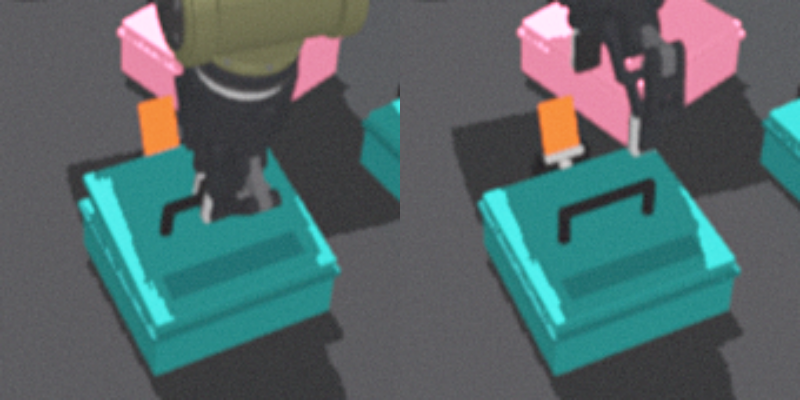

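The left frame shows the lid raised (a gap on its left side near (85,200)). In the right frame it is shut again, the bar is free, and the catch is still open at (560,125). Next I push the catch over.

```bash
sed -i 's/H=np.array(\[.603/H=np.array([.602/' h.py; python3 - <<'E'
from h import *
from station import ctrl,status
piv=H-.08*X-.026*Z
ctrl.move_gripper(0.0)
ctrl.goto(piv-.065*X+.10*Z,Q)
ctrl.servo_line(piv-.065*X+.034*Z,velocity=.1)
print(ctrl.servo_line(piv+.015*X+.034*Z,velocity=.06,force_limit=15),(status.get_tool_pos()-piv).round(4),status.get_ft_force())
ctrl.wait(.4)
ctrl.servo_line(status.get_tool_pos()+.09*Z,velocity=.12)
ctrl.goto(piv-.1*X+.15*Z,Q)
ctrl.wait(.5); print(status.get_ft_force(),status.get_time_s())
cv2.imwrite("pics/s4.png",eyes.grab_frame("scene")[:,:,::-1])
E
```

```text
False [0.0148 0.0008 0.034 ] [ 0.07137024  0.08756521 -0.33581614]
[-0.68635065  0.82550091  0.25472243] 15.1917
```

View pics/s4.png

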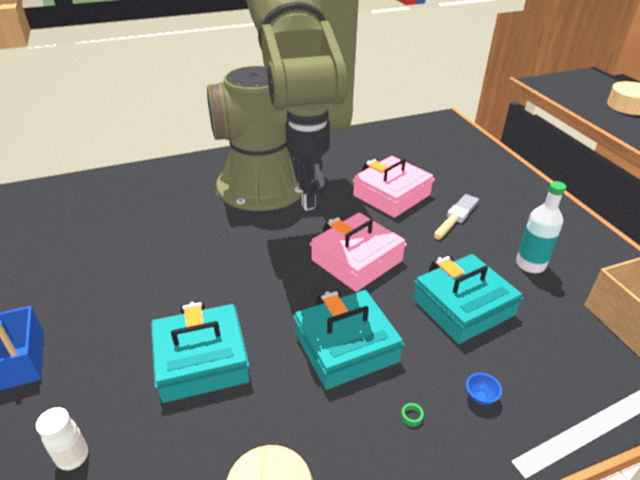

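The catch now lies flat on the lid at (335,304), like the other two at (194,316) and (450,267), and the arm is clear of everything.

```bash
python3 -c "
from station import hand_in
print(hand_in())"
```

```text
the job is handed in; nothing more can be done
None
```

The job is handed in (result not shown): I tugged the middle teal case's lid up about 10° and shut it, then snapped its catch flat; I didn't touch the other two cases, and their catches are still flat in the last picture.

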